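# Turn the board over in the rework frame and lock it

## Robot

A 6-joint arm with a two-finger parallel gripper is mounted at the origin on a cart in front of the work surface, level with it; the furniture and walls round the work are solid. World frame = base frame: x ahead of the robot, y to its left, z up, the work surface at z = 0. Lengths are in m, angles in rad, forces in N, time in s.
With the tool pointing down it reaches from about 0.275 to 1 m from the base axis. Payload 8.4 kg.
Tool frame: the origin (TCP) lies at the very end of the fingers, on their centre line; the grasp point (between the pads) lies 19 mm behind it; z points along the fingers, y is the direction in which the jaws open and shut (so a half turn about z gives the same grasp; the last joint's range is limited). The gripper opens to 85 mm and grips with 20 to 120 N. Pads are 22 mm wide; open, the fingers measure 114 mm over their backs; the gripper's body (76 mm by 85 mm) begins 54 mm behind the grasp point. The pads swing forward as they close: fully open they stand 13 mm farther back than shut.
Start: joints at [-1.116, 0.353, 1.633, -0, 1.155, -0.002], TCP at [0.276, -0.561, 0.199] pointing down, gripper open.
Joint ranges: [-2.63, 2.63], [-0.92, 2.1], [0.06, 2.66], [-1.3, 4.44], [0, 2.69], [-3.02, 3.02]. Speed limits (rad/s): [2.22, 2.22, 2.79, 3.14, 3.14, 3.14].

## Interface

Orientations are given as a unit quaternion [w, x, y, z].
In Python, from bench import ctrl gives the robot as it stands. The module is installed in compiled form; this text tells all that it offers.
- The arm moves only by the tool arm_command, never from a script. Its argument "rows" is a list of rows, each a list of 3 entries, a list of its own where there are three numbers: the turn, a rotation vector about the tool's x, y, z in rad, then the shift along the tool's x, y, z in m, then the finger opening in m, from 0 to 0.0854. A call has 1 to 8 rows; each row is the pose to reach, as a shift and turn from the pose measured when the call began, along the tool's axes at that moment; what a row does not reach only later rows make up. A row lasts 1/12 s, in which the tool goes at most 41.7 mm and 7.16 degrees, less where a joint would pass 70% of its speed; a pose out of reach is approached as far as the arm can. A call with a gripper value outside its range is refused whole. The fingers move at their own pace and stop on an object; "force" is the grip in N (left out, the last holds). Time passes only in rows, so rows that repeat a pose let the fingers close. It gives the time, the measured TCP pose, the force and the opening at its end, in the units of the state.
- ctrl.get_state(): the state, without advancing time (a new reading comes with each control period).
- ctrl.capture(name): name is "scene" or "side" or "wrist"; returns a dict with "img" (384x512x3 uint8, red, green, blue), "camera_matrix" (3x3 intrinsics, pixels), "D" ([k1, k2, p1, p2, k3] as OpenCV has them; the pictures are not rectified), "R" (3x3) and "t" (3): a world point X has camera coordinates R X + t. Camera axes: x right, y down, z forward; pixel columns grow to the right and rows downward; lengths in m; the calibration is good to about 2 mm. A picture is of the moment at which its call begins. There is no depth.
- ctrl.sign_off(): hands the job in, once; it reports no verdict.
The state is a dict: "t": time; "q": joint angles; "qvel": joint speeds; "joint_efforts": joint torques, N m; "tool_pos": TCP position; "ee_rot": TCP orientation; "contact_force": force on the tool from outside, world axes, zero at the start; "wrist_torque": the same for the moment, N m; "width": finger opening in m.
Only numpy, scipy, OpenCV 4.12 (cv2) and the standard library are available. Lean on these libraries where they do the work, as an engineer would, in place of code of your own. Each camera call takes 0.05 s, during which the arm holds its last target. There are 200 camera calls.

## Task

Turn the circuit board in the rework frame over about its long axis until it lies level with its solder side up, against the stop, and then lock the frame by turning its wing knob clockwise, fully home. The handle on the component side ends up underneath, so stand the board on edge, let go, and take the handle on the other face to lower it. Do not shift or knock over the things standing around the frame.

Things in the scene. Friction and masses are not known exactly. Their poses are not given: they have to be found in the camera images.
- frame: Rework frame, bolted down; origin under the middle of its base. Its y axis runs along the turning axis, z up, x to the far side. Dark base plate 130 (x) x 274 (y) x 12 mm; uprights at y = +-115 mm, 36 x 24 mm, top 110 mm up. Between them a cradle 120 mm wide (x), 166 mm long, 12 mm thick holds a dark green board 152 x 100 mm. A steel bow handle stands on each face, both at one long edge.
- axis_mid (a point): Middle of the frame's turning axis (the board's long axis), at the centre of the board, 95 mm above the desk; fixed to the frame, with the frame's axes. A wide monitor stands behind it across the desk: its screen runs from about x 0.56, y 0.34 to x 0.92, y -0.28 m, lower edge 126 mm and upper edge 537 mm above the desk: keep hand and wrist on the robot's side of it.
- cradle (a joint): Turn of the cradle: 0 = level, component side (chips, white connector) up, handles at the near edge (-x of the frame); grows as the near edge rises and goes over to the far side; pi/2 = upright, handles at the top; pi = level, solder side up, handles at the far edge. Stops at 0 and pi. With the lock open it stays where it is left (friction about 0.12 N m).
- handle_a (a point): Middle of the bar of the handle on the component side: round bar 12 mm thick, 96 mm long, parallel to the turning axis, 87 mm free between its posts. In the frame's axes it lies x -52, z +42 mm from axis_mid at cradle joint 0. The bar can turn between the fingers as the cradle swings. The cradle's edge reaches 8 mm beyond the bar. It ends up underneath.
- handle_b (a point): Middle of the bar of the equal handle on the solder side: x -52, z -42 mm from axis_mid at cradle joint 0. Underneath at the start, on the robot's side of the board when this stands upright, on top when the board is turned over.
- lock_knob (a joint): Lock knob: 0 = open, 1.4 rad = against its stop = locked. Grows clockwise seen from above. Stiff: 0.1 N m, about 0.2 N m near the stop; stays where it is left. Locking presses a brake on the cradle's spindle, so that the cradle no longer turns.
- knob_grip (a point): Lock knob on the upright at the frame's -y end, vertical axis: black wing bar 58 mm long, 14 mm thick, 30 mm high. The point is on its axis, 137 mm above the desk, 14 mm below its top, and turns with it; its y axis runs along the bar (along the frame's y at joint 0), so fingers close along its x axis. The upright's top is 27 mm below the point.
- tweezers: Bystander, loose: steel tweezers, 124 x 12 x 8 mm, lying flat. Origin at the centre of its underside.
- dish: Bystander, loose: round clear culture dish with lid, 62 mm across, 14 mm high. Origin at the centre of its underside.
- vice: Bystander, loose: small bench vice, 40 x 106 x 47 mm, not part of the job. Origin at the centre of its underside.
- timer: Bystander, loose: white lab timer, 41 x 68 x 50 mm. Origin at the centre of its underside.
- case: Bystander, loose: white round screw-top case with black cap, 45 mm across, 66 mm high. Origin at the centre of its underside.
- mouse: Bystander, loose: black computer mouse, 112 x 62 x 40 mm. Origin at the centre of its underside.

How it is judged:
On the way, in this order (a step that is already met when the one before it is completed fails the run):
1. the board is turned over (within about 8 degrees of level) while the lock is still open (value of joint cradle above 3 rad and value of joint lock_knob below 0.7 rad), for 0.2 s.
2. the lock knob is turned home with the board still turned over (value of joint cradle above 3 rad and value of joint lock_knob above 1.2 rad), for 0.2 s.
At the end, for the whole second after the job is handed in: The board is turned over: cradle joint above 3.0 rad (level within about 8 degrees, solder side up), and the lock knob is above 1.2 rad (stop at 1.4) (all of step 2); the robot touches nothing.
It fails at once if a loose thing around the frame (tweezers, dish, vice, timer, case, mouse) is shifted by more than 40 mm (distance of any of tweezers, dish, vice, timer, case, mouse from where it was at the start of the episode above 0.04 m).
It fails at once if the dish, vice, timer, case or mouse is tipped over (angle between any of dish, vice, timer, case, mouse's own z axis and vertical above 0.5 rad).
It also fails if it takes over 58 s, if anything falls off the work surface, if the arm or the gripper's body presses on something with over 40 N, if the wrist force passes 120 N, or if a joint passes its speed limit or range.

## Working session

There is one attempt and no reset: what is moved stays moved. The work goes in short steps, Python scripts to look and compute and a tool call to move; the robot and the scene stay as the last step left them, time stands still between calls to the robot, and variables do not carry over. Pictures are saved under pics/ and viewed, about 8 in all and at most 12, crops included, and the job is handed in when it is done.

Besides the shell and the picture viewer there is one more tool, called after "Request:" in YAML: its name, and indented under it one key for each argument. arm_command: Moves the arm, as the interface text tells. Its arguments: {"type":"object","properties":{"rows":{"type":"array","items":{"type":"array"}},"force":{"type":"number"}},"required":["rows"]}

```bash
mkdir -p pics
python3 - <<'E'
from bench import ctrl
import cv2,pickle,numpy as np
s=ctrl.get_state();print(s)
d={}
for n in("scene","side"):
    c=ctrl.capture(n);d[n]=c;cv2.imwrite(f"pics/{n}0.png",cv2.resize(c["img"][:,:,::-1],None,fx=1.5,fy=1.5))
    print(n,np.round(-np.array(c["R"]).T@c["t"],3))
pickle.dump(d,open("d0.pkl","wb"))
E
```

```text
{'t': 0.0, 'q': array([-1.11641186e+00,  3.53649029e-01,  1.63416620e+00,  1.79142445e-05,
        1.15517339e+00, -2.41447403e-03]), 'qvel': array([-0.00118806, -0.00105027, -0.00022654,  0.00048431,  0.00019028,
        0.00014582]), 'joint_efforts': array([-2.69937838e-03, -6.05255771e+01, -3.42070627e+01, -2.03655336e-04,
        9.30844748e-03, -2.30453634e-05]), 'tool_pos': array([ 0.2754377 , -0.56044212,  0.19834743]), 'ee_rot': array([-6.82071456e-04,  9.74030616e-01,  2.26415266e-01, -1.48410790e-04]), 'contact_force': array([-0.06731191, -0.29911634,  0.37669984]), 'wrist_torque': array([-0.01295714, -0.00231367,  0.04117914]), 'width': 0.08538772422786943}
scene [-0.226 -0.492  0.902]
side [0.299 0.767 0.565]
```

View pics/scene0.png

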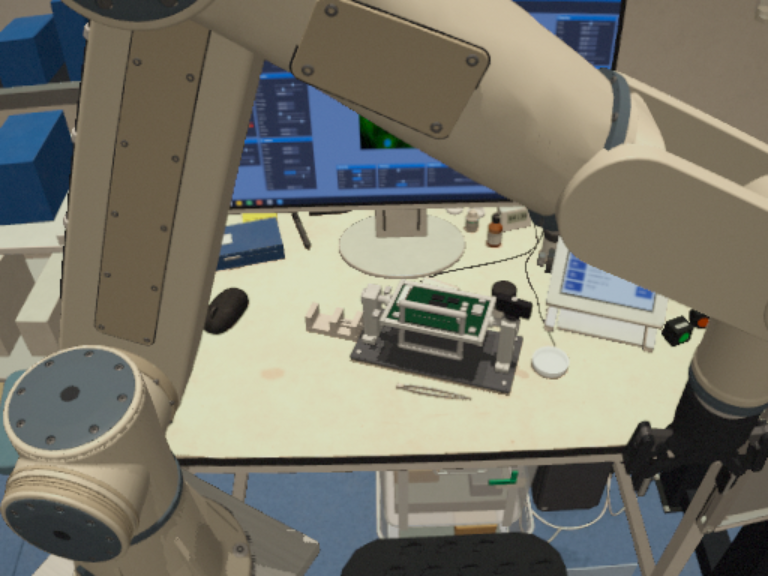

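View pics/side0.png

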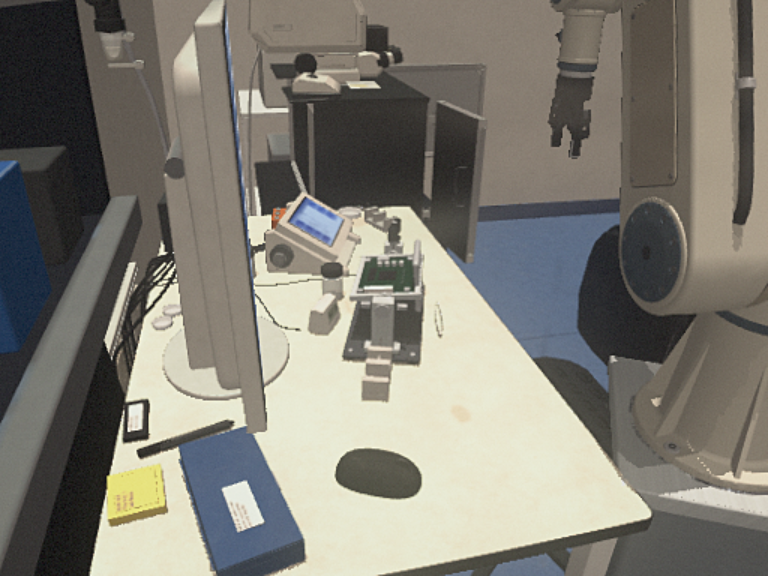

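The scene view shows the frame around (440,330): base plate near edge from (352,355) to (517,388), and the knob at the right-hand upright, near (512,305). The vice is to the left at (335,320), the tweezers in front at (433,392), and the dish at (550,362). I'll enlarge the frame in both views to pick points.

Run:
```python
import cv2,pickle,numpy as np
d=pickle.load(open("d0.pkl","rb"))
a=d["scene"]["img"][180:275,220:390];b=d["side"]["img"][135:275,200:310]
A=cv2.resize(a[:,:,::-1],None,fx=4.5,fy=4.5,interpolation=cv2.INTER_CUBIC)
cv2.imwrite("pics/a.png",A)
B=cv2.resize(b[:,:,::-1],None,fx=4.2,fy=4.2,interpolation=cv2.INTER_CUBIC)
cv2.imwrite("pics/b.png",B);print(A.shape,B.shape)
```

```text
(428, 765, 3) (588, 462, 3)
```

View pics/a.png

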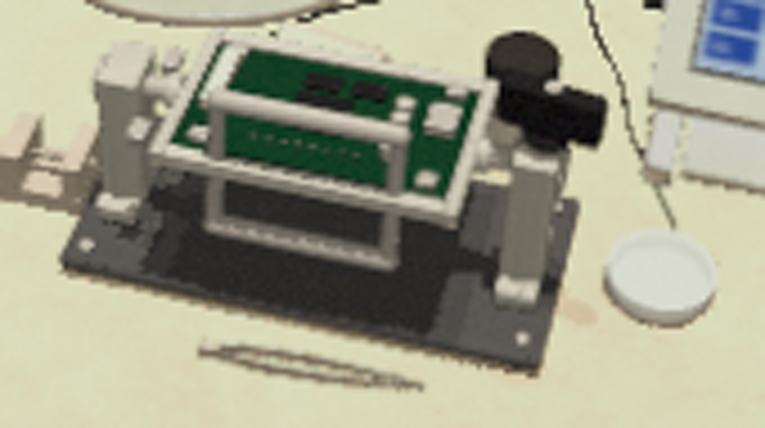

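View pics/b.png

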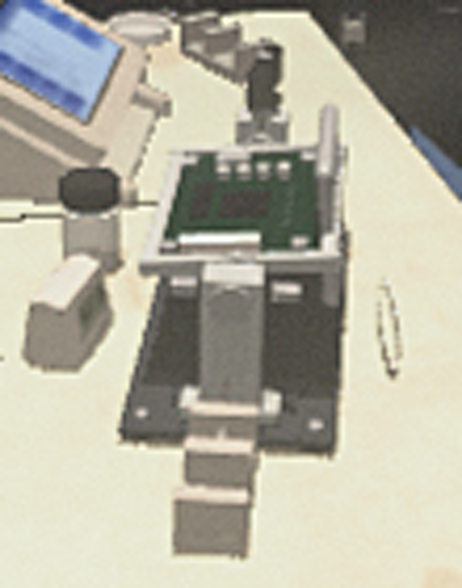

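Enlarged, the base corners in the scene crop are (63,262), (540,370) and (578,203). The handle bars run (215,98)–(408,131) and (210,229)–(394,263). In the side crop the base corners are (335,450) and (122,437). I'll fit the frame pose to these.

```bash
cat > h.py <<'E'
import cv2,pickle,numpy as np
from scipy.optimize import least_squares
from scipy.spatial.transform import Rotation as R
def proj(c,X):
    r,_=cv2.Rodrigues(np.array(c["R"],float))
    return cv2.projectPoints(np.array(X,float).reshape(-1,1,3),r,np.array(c["t"],float),np.array(c["camera_matrix"]),np.array(c["D"],float))[0][:,0]
def ray_z(c,uv,z):
    p=cv2.undistortPoints(np.array(uv,float).reshape(-1,1,2),np.array(c["camera_matrix"]),np.array(c["D"],float))[:,0]
    Rm=np.array(c["R"]);C=-Rm.T@c["t"];d=np.c_[p,np.ones(len(p))]@Rm
    return C+d*((z-C[2])/d[:,2])[:,None]
def w(p,X):
    c,s=np.cos(p[2]),np.sin(p[2]);X=np.array(X,float)
    return np.c_[p[0]+c*X[:,0]-s*X[:,1],p[1]+s*X[:,0]+c*X[:,1],X[:,2]]
E
python3 - <<'E'
from h import *
d=pickle.load(open("d0.pkl","rb"))
XS=np.array([[-65,137,6],[-65,-137,6],[65,-137,12],[-52,48,137],[-52,-48,137],[-52,48,53],[-52,-48,53]])/1e3
US=np.array([[63,265],[540,370],[578,203],[215,98],[408,131],[210,229],[394,263]])/4.5+[220,180]
XB=np.array([[-65,137,6],[65,137,6]])/1e3
UB=np.array([[335,450],[122,437]])/4.2+[200,135]
f=lambda p:np.r_[(proj(d["scene"],w(p,XS))-US).ravel(),(proj(d["side"],w(p,XB))-UB).ravel()]
r=least_squares(f,[.5,-.1,0],loss="soft_l1");p=r.x
print(p,np.round(f(p).reshape(-1,2),1).tolist());np.save("p.npy",p)
for n,X in dict(axis=[0,0,.095],ha=[-.052,0,.137],hb=[-.052,0,.053],ha_up=[.042,0,.147],hb_up=[-.042,0,.147],hb_end=[.052,0,.137],knob=[0,-.115,.137]).items(): print(n,w(p,[X])[0].round(4))
S=d["scene"]
k=lambda *uv:np.array(uv)/4.5+[220,180]
print("dish",ray_z(S,k(660,275),.01),"tweez",ray_z(S,[k(200,348),k(422,386)],.004),"case",ray_z(S,k(522,48),.066))
print("mouse",ray_z(S,[227/1.5,308/1.5],.02),"vice",ray_z(S,k(40,170),.03))
print("timer",ray_z(d["side"],np.array([65,330])/4.2+[200,135],.03))
E
```

```text
[ 0.54846554 -0.14538914  0.20653262] [[-1.1, 0.3], [0.3, -0.0], [0.7, -1.7], [0.2, 3.1], [-2.2, 3.7], [1.4, -1.0], [-1.0, -0.6], [0.5, -0.4], [-1.0, -0.7]]
axis [ 0.5485 -0.1454  0.095 ]
ha [ 0.4976 -0.1561  0.137 ]
hb [ 0.4976 -0.1561  0.053 ]
ha_up [ 0.5896 -0.1368  0.147 ]
hb_up [ 0.5074 -0.154   0.147 ]
hb_end [ 0.5994 -0.1347  0.137 ]
knob [ 0.572  -0.2579  0.137 ]
dish [[ 0.6040905  -0.32738174  0.01      ]] tweez [[ 0.44312972 -0.12250892  0.004     ]
 [ 0.47488543 -0.23982204  0.004     ]] case [[ 0.684511   -0.20611022  0.066     ]]
mouse [[0.44703438 0.22771344 0.02      ]] vice [[0.49771438 0.01065746 0.03      ]]
timer [[ 0.64253037 -0.06293929  0.03      ]]
```

```bash
cat >> h.py <<'E'
def Rdown(psi,tilt=0): # tool y at angle psi; tilt>0 leans tool z toward +tool y
    c,s=np.cos(psi),np.sin(psi)
    return R.from_matrix(np.array([[-s,c,0],[c,s,0],[0,0,-1]]).T)*R.from_rotvec([-tilt,0,0])
def rel(st,pos,Rt):
    q=st["ee_rot"];Rc=R.from_quat([q[1],q[2],q[3],q[0]])
    return (Rc.inv()*Rt).as_rotvec().round(3).tolist(),Rc.inv().apply(np.array(pos)-st["tool_pos"]).round(4).tolist()
E
python3 - <<'E'
from h import *
from bench import ctrl
d=pickle.load(open("d0.pkl","rb"))
def cr(th,P):
    c,s=np.cos(th),np.sin(th);P=np.array(P)/1e3
    return np.c_[c*P[:,0]+s*P[:,2],P[:,1],.095-s*P[:,0]+c*P[:,2]]
XF=np.array([[-65,137,6],[-65,-137,6],[65,-137,12]])/1e3
H=[[-52,48,42],[-52,-48,42],[-52,48,-42],[-52,-48,-42],[-60,83,6],[-60,-83,6]]
US=np.array([[63,265],[540,370],[578,203],[215,98],[408,131],[210,229],[394,263],[150,148],[455,213]])/4.5+[220,180]
XB=np.array([[-65,137,6],[65,137,6]])/1e3
UB=np.array([[335,450],[122,437]])/4.2+[200,135]
f=lambda p:np.r_[(proj(d["scene"],w(p,np.r_[XF,cr(p[3],H)]))-US).ravel(),(proj(d["side"],w(p,XB))-UB).ravel()]
r=least_squares(f,[.5,-.1,0,0],loss="soft_l1");p=r.x
print(p,np.round(f(p).reshape(-1,2),1).tolist());np.save("p.npy",p)
ha=w(p,cr(p[3],[[-52,0,42]]))[0];print(ha)
print(rel(ctrl.get_state(),[ha[0],ha[1],.215],Rdown(p[2])))
E
```

```text
[ 0.54676298 -0.14607143  0.2010965   0.12989821] [[-1.2, 0.6], [0.1, 0.8], [0.8, -1.0], [0.7, -0.2], [-1.7, 0.5], [0.7, -1.1], [-1.5, -0.5], [-0.5, 0.1], [0.7, -0.2], [0.9, -0.4], [-0.5, -0.8]]
[ 0.50157091 -0.15528391  0.14338188]
([-0.001, -0.001, -1.315], [0.3817, -0.2639, -0.0162])
```

Request:
arm_command:
  rows:
    - [[0, 0, -0.11], [0.032, -0.022, -0.0016], 0.06]
    - [[0, 0, -0.22], [0.064, -0.044, -0.003], 0.06]
    - [[0, 0, -0.33], [0.095, -0.066, -0.004], 0.06]
    - [[0, 0, -0.44], [0.127, -0.088, -0.005], 0.06]
    - [[0, 0, -0.55], [0.159, -0.11, -0.007], 0.06]
    - [[0, 0, -0.66], [0.19, -0.132, -0.008], 0.06]
    - [[0, 0, -0.77], [0.222, -0.154, -0.009], 0.06]
    - [[0, 0, -0.88], [0.254, -0.176, -0.011], 0.06]
  force: 30

```text
t: 0.77
tool_pos: [0.426, -0.2886, 0.2094]
ee_rot: [-0.001, 0.783, 0.622, 0.0]
contact_force: [0.4, -1.1, -0.8]
width: 0.06
```

Run:
```python
from h import *
from bench import ctrl
p=np.load("p.npy")
print(rel(ctrl.get_state(),[.5016,-.1553,.215],Rdown(p[2])))
```

```text
([-0.001, -0.001, -0.43], [0.147, 0.0433, -0.0055])
```

Request:
arm_command:
  rows:
    - [[0, 0, -0.11], [0.036, 0.011, -0.0015], 0.05]
    - [[0, 0, -0.22], [0.073, 0.022, -0.003], 0.05]
    - [[0, 0, -0.32], [0.11, 0.032, -0.004], 0.05]
    - [[0, 0, -0.43], [0.147, 0.043, -0.0055], 0.05]
    - [[0, 0, -0.43], [0.147, 0.043, -0.0055], 0.05]
    - [[0, 0, -0.43], [0.147, 0.043, -0.0055], 0.05]

```text
t: 1.27
tool_pos: [0.5018, -0.1535, 0.2148]
ee_rot: [-0.001, 0.631, 0.776, 0.0]
contact_force: [-0.1, -0.2, -0.1]
width: 0.0498
```

Run:
```python
from h import *
from bench import ctrl
p=np.load("p.npy")
print(rel(ctrl.get_state(),[.5016,-.1553,.1245],Rdown(p[2])))
c=ctrl.capture("wrist");im=c["img"][:,:,::-1].copy()
pickle.dump(c,open("w1.pkl","wb"))
cv2.imwrite("pics/w1.png",im)
s=ctrl.get_state();print(proj(c,[[.5016,-.1553,.1434],w(p,[[0,-.115,.151]])[0]]),proj(c,[s["tool_pos"]]))
```

```text
([-0.001, -0.002, 0.004], [-0.0019, -0.0005, 0.0903])
[[253.0352305  195.9179763 ]
 [307.03117301 328.92453965]] [[251.97563628 228.18221517]]
```

View pics/w1.png

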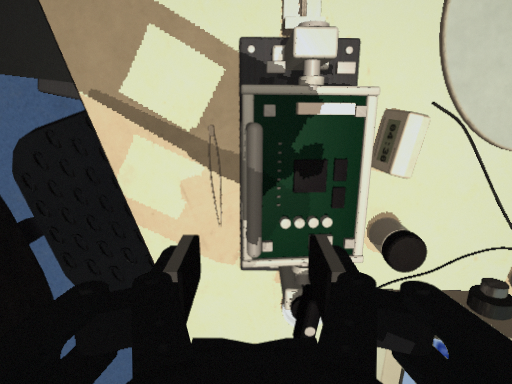

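The wrist view shows the bar of handle A vertical at column 254, rows 125–255. That is where I predicted it (253,196), with the fingers straddling it. The knob is near (310,330), as predicted. Next I go down and grip.

Request:
arm_command:
  rows:
    - [[0, 0, 0], [0, 0, 0.03], 0.05]
    - [[0, 0, 0], [0, 0, 0.06], 0.05]
    - [[0, 0, 0], [0, 0, 0.09], 0.05]
    - [[0, 0, 0], [0, 0, 0.09], 0.05]
    - [[0, 0, 0], [0, 0, 0.09], 0.0]
    - [[0, 0, 0], [0, 0, 0.09], 0.0]
    - [[0, 0, 0], [0, 0, 0.09], 0.0]
    - [[0, 0, 0], [0, 0, 0.09], 0.0]
  force: 30

```text
t: 1.98
tool_pos: [0.5021, -0.1552, 0.1265]
ee_rot: [0.0, 0.632, 0.775, 0.0]
contact_force: [-0.2, 0.3, -0.2]
width: 0.0017
```

Request:
arm_command:
  rows:
    - [[0, 0, 0], [0, 0, 0], 0.0]
    - [[0, 0, 0], [0, 0, 0], 0.0]

```text
t: 2.15
tool_pos: [0.5029, -0.1555, 0.1277]
ee_rot: [0.001, 0.632, 0.775, 0.001]
contact_force: [-0.1, 0.7, 0.8]
width: -0.0003
```

The fingers closed fully without holding the bar, so I'll look.

Run:
```python
from h import *
from bench import ctrl
c=ctrl.capture("wrist");c2=ctrl.capture("side")
A=c["img"][:,:,::-1];B=cv2.resize(c2["img"][130:240,200:300,::-1],None,fx=3.49,fy=3.49)[:384]
cv2.imwrite("pics/w2.png",cv2.resize(np.hstack([A,B]),None,fx=.92,fy=.92))
s=ctrl.get_state();print(s["width"],s["tool_pos"],proj(c,[s["tool_pos"]]),B.shape)
```

```text
-0.0003482576825277086 [ 0.5024559  -0.15528689  0.1271122 ] [[252.8892233  225.68380626]] (384, 349, 3)
```

View pics/w2.png

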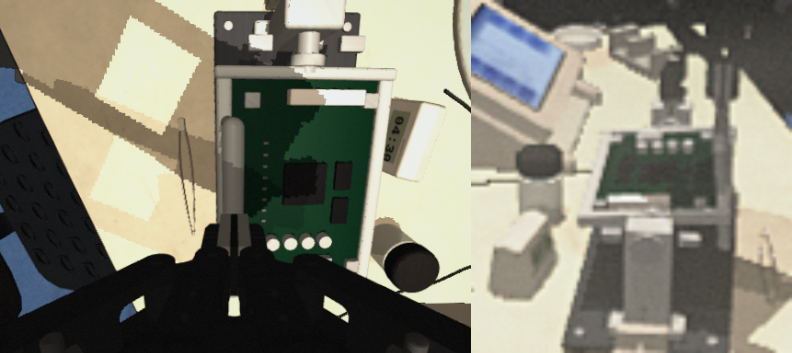

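```bash
cat >> h.py <<'E'
def cr(th,P):
    c,s=np.cos(th),np.sin(th);P=np.array(P)/1e3
    return np.c_[c*P[:,0]+s*P[:,2],P[:,1],.095-s*P[:,0]+c*P[:,2]]
E
python3 - <<'E'
from h import *
from bench import ctrl
p=np.load("p.npy");w1=pickle.load(open("w1.pkl","rb"));w2=ctrl.capture("wrist")
pickle.dump(w2,open("w2.pkl","wb"))
for c,P,U in((w1,[[-60,83,6],[60,83,6],[-60,-83,6],[60,-83,6],[-52,48,42],[-52,-48,42]],[[243,88],[378,88],[243,268],[362,262],[254,123],[254,256]]),
 (w2,[[-60,83,6],[60,83,6],[-52,48,48]],[[236,76],[429,78],[252,126]])):
    U=np.array(U,float)
    print("cam",np.round(-np.array(c["R"]).T@c["t"],3),c["camera_matrix"][0][0])
    for th in(0,.07,.13,.2): print(th,np.round(proj(c,w(p,cr(th,P)))-U,0).tolist())
    f=lambda x:(proj(c,w([p[0]+x[1],p[1]+x[2],p[2]],cr(x[0],P)))-U).ravel()
    r=least_squares(f,[0.05,0,0]);print(r.x,np.abs(r.fun).max())
E
```

```text
cam [ 0.489 -0.088  0.39 ] 330.48190670336385
0 [[-6.0, -1.0], [2.0, -0.0], [-4.0, -1.0], [0.0, 5.0], [-9.0, 10.0], [-8.0, -7.0]]
0.07 [[-6.0, -2.0], [0.0, -0.0], [-4.0, 1.0], [-1.0, 3.0], [-5.0, 10.0], [-5.0, -5.0]]
0.13 [[-5.0, -2.0], [-1.0, 0.0], [-3.0, 3.0], [-2.0, 1.0], [-1.0, 10.0], [-1.0, -3.0]]
0.2 [[-4.0, -2.0], [-3.0, 0.0], [-2.0, 5.0], [-3.0, -1.0], [4.0, 11.0], [3.0, -2.0]]
[0.12291605 0.00163804 0.00180684] 8.219525894477357
cam [ 0.489 -0.09   0.303] 330.48190670336385
0 [[-8.0, -1.0], [5.0, -2.0], [-12.0, 18.0]]
0.07 [[-8.0, -1.0], [1.0, -1.0], [-5.0, 19.0]]
0.13 [[-7.0, -2.0], [-2.0, -1.0], [1.0, 20.0]]
0.2 [[-5.0, -3.0], [-6.0, -0.0], [10.0, 21.0]]
[0.09346149 0.00103446 0.00353587] 12.544321039619035
```

Run:
```python
from h import *
c=pickle.load(open("w2.pkl","rb"))
cv2.imwrite("pics/w2c.png",cv2.resize(c["img"][190:340,170:350,::-1],None,fx=4,fy=4,interpolation=cv2.INTER_CUBIC))
```

```text
(no output)
```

View pics/w2c.png

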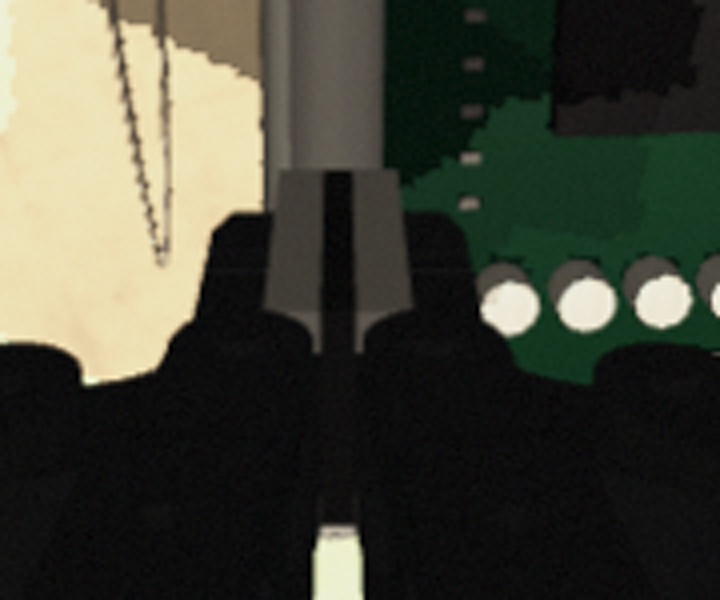

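Run:
```python
from h import *
w1=pickle.load(open("w1.pkl","rb"));w2=pickle.load(open("w2.pkl","rb"));d=pickle.load(open("d0.pkl","rb"))
k=lambda u,v:np.array([u,v])/4.5+[220,180]
def tri(obs):
    f=lambda X:np.concatenate([proj(c,[X])[0]-np.array(u) for c,u in obs])
    r=least_squares(f,[.5,-.1,.13]);return r.x.round(4),r.fun.round(1)
print("end y+ w1w2",tri([(w1,[254,123]),(w2,[252,127])]))
print("end y+ w1,scene",tri([(w1,[254,125]),(d["scene"],k(210,96))]))
print("end y- w1,scene",tri([(w1,[254,255]),(d["scene"],k(408,131))]))
s2=ray_z(w2,[[254.5,232]],.127);print("tip",s2)
# column-only check of rail/knob
p=np.load("p.npy")
print(w(p,cr(.13,[[-52,48,42],[-52,-48,42]])))
for n in("camera_matrix",): print(w1[n])
r=R.from_matrix(np.array(w1["R"]));print(np.array(w1["R"])[2])
```

```text
end y+ w1w2 (array([ 0.4912, -0.104 ,  0.084 ]), array([-0.5, -0. ,  0.4,  0. ]))
end y+ w1,scene (array([ 0.4915, -0.1024,  0.142 ]), array([ 0. ,  0.1, -0.5,  0. ]))
end y- w1,scene (array([ 0.5126, -0.2042,  0.1436]), array([ 0.1,  0.2, -0.7,  0.3]))
tip [[ 0.50361933 -0.15843547  0.127     ]]
[[ 0.49198803 -0.10825022  0.14338657]
 [ 0.51116344 -0.20231564  0.14338657]]
[[330.4819067    0.         254.03518117]
 [  0.         330.4819067  193.92123694]
 [  0.           0.           1.        ]]
[ 0.05170531 -0.25560727 -0.96539706]
```

Run:
```python
from h import *
w1=pickle.load(open("w1.pkl","rb"));w2=pickle.load(open("w2.pkl","rb"))
T1=np.array([.5018,-.1535,.2148]);T2=np.array([.5025,-.1553,.1271])
a=.2011;yd=np.array([np.cos(a),np.sin(a),0])
for dz in(0,.007,.013,.019,.025):
    z=np.array([0,0,dz])
    print(dz,proj(w1,[T1+z-.025*yd,T1+z+.025*yd]).round(0).tolist(),proj(w2,[T2+z]).round(0).tolist())
```

```text
0 [[209.0, 226.0], [298.0, 227.0]] [[254.0, 227.0]]
0.007 [[208.0, 231.0], [299.0, 231.0]] [[254.0, 231.0]]
0.013 [[206.0, 235.0], [301.0, 236.0]] [[254.0, 235.0]]
0.019 [[204.0, 240.0], [302.0, 240.0]] [[254.0, 240.0]]
0.025 [[203.0, 245.0], [304.0, 245.0]] [[254.0, 245.0]]
```

Run:
```python
from h import *
d=pickle.load(open("d0.pkl","rb"));S=d["side"]
T=np.array([.2754,-.5604,.1983]);yd=np.array([np.cos(-1.114),np.sin(-1.114),0]);xd=np.array([.897,.44,0])
for dz in(0,.013,.03,.045): print(dz,(proj(S,[T+[0,0,dz]+s*.05*yd for s in(1,-1)])*1.5).round(0).tolist())
c=S["img"][80:115,355:405,::-1];cv2.imwrite("pics/s0c.png",cv2.resize(c,None,fx=10,fy=10,interpolation=cv2.INTER_CUBIC))
```

```text
0 [[551.0, 166.0], [570.0, 179.0]]
0.013 [[552.0, 160.0], [571.0, 173.0]]
0.03 [[553.0, 153.0], [573.0, 165.0]]
0.045 [[554.0, 146.0], [574.0, 158.0]]
```

View pics/s0c.png

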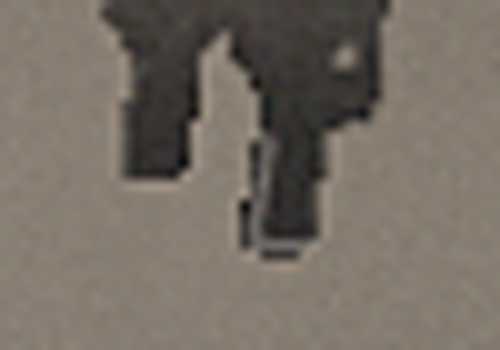

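The start picture and both wrist pictures agree: the real fingertips end about 29 mm short of the reported TCP. So the fingers shut above the bar. The offset I'll use from here is grasp point = reported TCP + 48 mm backwards. Now I open, go lower and grip again.

Request:
arm_command:
  rows:
    - [[0, 0, 0], [0, 0, -0.01], 0.05]
    - [[0, 0, 0], [0, 0, -0.01], 0.05]
    - [[0, 0, 0], [0, 0, -0.01], 0.05]
    - [[0, 0, 0], [0, 0, -0.01], 0.05]
    - [[0, 0, 0], [0, 0, 0.005], 0.05]
    - [[0, 0, 0], [0, 0, 0.02], 0.05]
    - [[0, 0, 0], [0, 0, 0.031], 0.05]
    - [[0, 0, 0], [0, 0, 0.031], 0.05]

```text
t: 2.97
tool_pos: [0.5006, -0.1546, 0.0937]
ee_rot: [-0.001, 0.632, 0.775, -0.0]
contact_force: [-1.0, 0.7, 0.0]
width: 0.05
```

Request:
arm_command:
  rows:
    - [[0, 0, 0], [0, 0, 0], 0.0]
    - [[0, 0, 0], [0, 0, 0], 0.0]
    - [[0, 0, 0], [0, 0, 0], 0.0]
    - [[0, 0, 0], [0, 0, 0], 0.0]
    - [[0, 0, 0], [0, 0, 0], 0.0]
  force: 30

```text
t: 3.38
tool_pos: [0.5014, -0.1547, 0.0943]
ee_rot: [-0.001, 0.632, 0.775, 0.0]
contact_force: [2.3, -0.1, 0.5]
width: 0.011
```

Gripped: the width is about 11 mm. Now the arc waypoints.

Run:
```python
from h import *
th=np.linspace(.13,1.60,17);P=cr(0,[[0,0,0]])
B=np.array([cr(t,[[-52,0,42]])[0] for t in th])
for lo in(0,8):
    print([[round(B[i,0]-B[lo,0],4),round(-(B[i,2]-B[lo,2]),4)] for i in range(lo+1,lo+9)])
```

```text
[[np.float64(0.0046), np.float64(-0.004)], [np.float64(0.0096), np.float64(-0.0076)], [np.float64(0.0149), np.float64(-0.0107)], [np.float64(0.0205), np.float64(-0.0133)], [np.float64(0.0262), np.float64(-0.0154)], [np.float64(0.0322), np.float64(-0.017)], [np.float64(0.0382), np.float64(-0.018)], [np.float64(0.0444), np.float64(-0.0184)]]
[[np.float64(0.0061), np.float64(0.0001)], [np.float64(0.0122), np.float64(0.0008)], [np.float64(0.0183), np.float64(0.002)], [np.float64(0.0241), np.float64(0.0038)], [np.float64(0.0298), np.float64(0.0061)], [np.float64(0.0353), np.float64(0.009)], [np.float64(0.0404), np.float64(0.0123)], [np.float64(0.0453), np.float64(0.0161)]]
```

Request:
arm_command:
  rows:
    - [[0, 0, 0], [0, 0.0046, -0.004], 0.0]
    - [[0, 0, 0], [0, 0.0096, -0.0076], 0.0]
    - [[0, 0, 0], [0, 0.0149, -0.0107], 0.0]
    - [[0, 0, 0], [0, 0.0205, -0.0133], 0.0]
    - [[0, 0, 0], [0, 0.0262, -0.0154], 0.0]
    - [[0, 0, 0], [0, 0.0322, -0.017], 0.0]
    - [[0, 0, 0], [0, 0.0382, -0.018], 0.0]
    - [[0, 0, 0], [0, 0.0444, -0.0184], 0.0]

```text
t: 4.05
tool_pos: [0.544, -0.146, 0.1134]
ee_rot: [-0.001, 0.632, 0.775, -0.001]
contact_force: [-5.7, -3.0, -0.2]
width: 0.0105
```

Request:
arm_command:
  rows:
    - [[0, 0, 0], [0, 0.006, 0.0001], 0.0]
    - [[0, 0, 0], [0, 0.0122, 0.0008], 0.0]
    - [[0, 0, 0], [0, 0.0183, 0.002], 0.0]
    - [[0, 0, 0], [0, 0.0241, 0.0038], 0.0]
    - [[0, 0, 0], [0, 0.0298, 0.0061], 0.0]
    - [[0, 0, 0], [0, 0.0353, 0.009], 0.0]
    - [[0, 0, 0], [0, 0.0404, 0.0123], 0.0]
    - [[0, 0, 0], [0, 0.0453, 0.0161], 0.0]

```text
t: 4.72
tool_pos: [0.5881, -0.1371, 0.0976]
ee_rot: [-0.002, 0.632, 0.775, -0.001]
contact_force: [-4.9, -2.2, 2.9]
width: 0.0103
```

Request:
arm_command:
  rows:
    - [[0, 0, 0], [0, 0, 0], 0.028]
    - [[0, 0, 0], [0, 0, 0], 0.028]
    - [[0, 0, 0], [0, 0, 0], 0.028]
    - [[0, 0, 0], [0, 0, -0.015], 0.028]
    - [[0, 0, 0], [0, 0, -0.04], 0.028]
    - [[0, 0, 0], [0, 0, -0.07], 0.028]
    - [[0, 0, 0], [0, 0, -0.1], 0.028]
    - [[0, 0, 0], [0, 0, -0.1], 0.028]

```text
t: 5.38
tool_pos: [0.592, -0.1379, 0.2042]
ee_rot: [0.002, 0.632, 0.775, 0.001]
contact_force: [1.6, -0.6, 0.7]
width: 0.0278
```

Request:
arm_command:
  rows:
    - [[0, 0, 0], [0, -0.03, 0], 0.032]
    - [[0, 0, 0], [0, -0.06, 0], 0.032]
    - [[0, 0, 0], [0, -0.084, 0], 0.032]
    - [[0, 0, 0], [0, -0.084, 0], 0.032]
    - [[0, 0, 0], [0, -0.084, 0], 0.032]

```text
t: 5.8
tool_pos: [0.5092, -0.1549, 0.2043]
ee_rot: [0.003, 0.633, 0.774, 0.001]
contact_force: [0.1, 0.6, 0.8]
width: 0.0316
```

Run:
```python
from h import *
from bench import ctrl
p=np.load("p.npy")
c=ctrl.capture("wrist");c2=ctrl.capture("side")
A=c["img"][:,:,::-1];B=cv2.resize(c2["img"][130:240,200:300,::-1],None,fx=3.49,fy=3.49)[:384]
cv2.imwrite("pics/w3.png",cv2.resize(np.hstack([A,B]),None,fx=.92,fy=.92))
for th in(1.4,1.5,1.6,1.7):
    X=w(p,cr(th,[[-52,48,-42],[-52,-48,-42],[-52,48,42],[-52,0,-42]]))
    print(th,(proj(c,X)*.92).round(0).tolist(),X[3].round(4),rel(ctrl.get_state(),X[3]-[0,0,.048],Rdown(p[2])))
```

```text
1.4 [[218.0, 119.0], [220.0, 232.0], [329.0, 121.0], [219.0, 179.0]] [ 0.4975 -0.1561  0.1391] ([0.006, 0.003, 0.001], [0.0017, -0.0139, 0.113])
1.5 [[224.0, 120.0], [225.0, 235.0], [335.0, 120.0], [224.0, 180.0]] [ 0.5021 -0.1552  0.1439] ([0.006, 0.003, 0.001], [0.0016, -0.0092, 0.1082])
1.6 [[230.0, 120.0], [231.0, 237.0], [340.0, 120.0], [231.0, 182.0]] [ 0.5071 -0.1542  0.1482] ([0.006, 0.003, 0.001], [0.0016, -0.004, 0.104])
1.7 [[238.0, 120.0], [237.0, 239.0], [345.0, 119.0], [238.0, 183.0]] [ 0.5125 -0.1531  0.152 ] ([0.006, 0.003, 0.001], [0.0016, 0.0015, 0.1002])
```

View pics/w3.png

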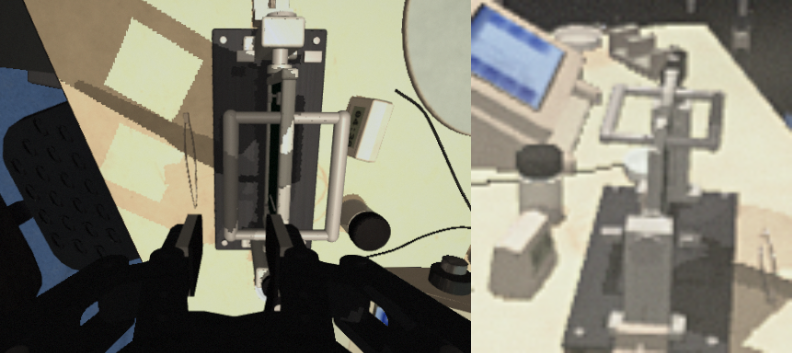

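The board stands upright (θ≈1.6), with the handle B bar at column 230 as predicted. Next I take handle B from above.

Request:
arm_command:
  rows:
    - [[-0.006, 0, 0], [0.001, -0.005, 0], 0.03]
    - [[-0.006, 0, 0], [0.001, -0.005, 0.025], 0.03]
    - [[0.006, 0, 0], [0.001, -0.005, 0.05], 0.03]
    - [[0.006, 0, 0], [0.001, -0.005, 0.07], 0.03]
    - [[0.006, 0, 0], [0.001, -0.005, 0.09], 0.03]
    - [[0.006, 0, 0], [0.001, -0.005, 0.104], 0.03]
    - [[0.006, 0, 0], [0.001, -0.005, 0.104], 0.03]

```text
t: 6.48
tool_pos: [0.5048, -0.1541, 0.0972]
ee_rot: [-0.001, 0.632, 0.775, -0.002]
contact_force: [-0.8, 1.0, 0.5]
width: 0.0299
```

Request:
arm_command:
  rows:
    - [[0, 0, 0], [0, 0, 0], 0.0]
    - [[0, 0, 0], [0, 0, 0], 0.0]
    - [[0, 0, 0], [0, 0, 0], 0.0]
    - [[0, 0, 0], [0, 0, 0], 0.0]
  force: 30

```text
t: 6.82
tool_pos: [0.5058, -0.1538, 0.0977]
ee_rot: [-0.0, 0.632, 0.775, -0.001]
contact_force: [4.9, 2.5, -10.5]
width: 0.0108
```

Run:
```python
from h import *
th=np.linspace(1.60,3.16,17)
B=np.array([cr(t,[[-52,0,-42]])[0] for t in th])
for lo in(0,8):
    print([[float(round(B[i,0]-B[lo,0],4)),float(round(-(B[i,2]-B[lo,2]),4))] for i in range(lo+1,lo+9)])
```

```text
[[0.0054, -0.0037], [0.0111, -0.0068], [0.0171, -0.0094], [0.0233, -0.0114], [0.0296, -0.0128], [0.0361, -0.0135], [0.0426, -0.0136], [0.0491, -0.0131]]
[[0.0064, 0.0012], [0.0127, 0.0029], [0.0187, 0.0053], [0.0245, 0.0083], [0.03, 0.0118], [0.0352, 0.0158], [0.0399, 0.0203], [0.0441, 0.0252]]
```

Request:
arm_command:
  rows:
    - [[0, 0, 0], [0, 0.0054, -0.0037], 0.0]
    - [[0, 0, 0], [0, 0.0111, -0.0068], 0.0]
    - [[0, 0, 0], [0, 0.0171, -0.0094], 0.0]
    - [[0, 0, 0], [0, 0.0233, -0.0114], 0.0]
    - [[0, 0, 0], [0, 0.0296, -0.0128], 0.0]
    - [[0, 0, 0], [0, 0.0361, -0.0135], 0.0]
    - [[0, 0, 0], [0, 0.0426, -0.0136], 0.0]
    - [[0, 0, 0], [0, 0.0491, -0.0131], 0.0]

```text
t: 7.48
tool_pos: [0.5539, -0.1441, 0.1123]
ee_rot: [-0.0, 0.632, 0.775, -0.001]
contact_force: [-5.7, -1.4, 2.9]
width: 0.0108
```

Request:
arm_command:
  rows:
    - [[0, 0, 0], [0, 0.0064, 0.0012], 0.0]
    - [[0, 0, 0], [0, 0.0127, 0.0029], 0.0]
    - [[0, 0, 0], [0, 0.0187, 0.0053], 0.0]
    - [[0, 0, 0], [0, 0.0245, 0.0083], 0.0]
    - [[0, 0, 0], [0, 0.03, 0.0118], 0.0]
    - [[0, 0, 0], [0, 0.0352, 0.0158], 0.0]
    - [[0, 0, 0], [0, 0.0399, 0.0203], 0.0]
    - [[0, 0, 0], [0, 0.0441, 0.0252], 0.0]

```text
t: 8.15
tool_pos: [0.5982, -0.1353, 0.087]
ee_rot: [0.0, 0.632, 0.775, -0.001]
contact_force: [-3.1, 0.1, 4.4]
width: 0.0108
```

Request:
arm_command:
  rows:
    - [[0, 0, 0], [0, 0, 0.003], 0.0]
    - [[0, 0, 0], [0, 0, 0.006], 0.0]
    - [[0, 0, 0], [0, 0, 0.006], 0.0]

```text
t: 8.4
tool_pos: [0.6001, -0.1354, 0.0834]
ee_rot: [0.001, 0.632, 0.775, -0.0]
contact_force: [-8.8, 2.0, 24.7]
width: 0.0106
```

It's against the stop: 25 N reaction. I release, rise and look.

Request:
arm_command:
  rows:
    - [[0, 0, 0], [0, 0, -0.003], 0.04]
    - [[0, 0, 0], [0, 0, -0.003], 0.04]
    - [[0, 0, 0], [0, 0, -0.003], 0.04]
    - [[0, 0, 0], [0, 0, -0.003], 0.04]
    - [[0, 0, 0], [0, 0, -0.03], 0.04]
    - [[0, 0, 0], [0, 0, -0.065], 0.04]
    - [[0, 0, 0], [0, 0, -0.1], 0.05]
    - [[0, 0, 0], [0, 0, -0.12], 0.05]

```text
t: 9.07
tool_pos: [0.6011, -0.1354, 0.2064]
ee_rot: [0.003, 0.632, 0.775, 0.0]
contact_force: [0.4, -0.4, 0.6]
width: 0.0502
```

Run:
```python
from h import *
from bench import ctrl
p=np.load("p.npy")
k=w(p,[[0,-.115,.137]])[0]
print(k,rel(ctrl.get_state(),[k[0],k[1],.205],Rdown(p[2])))
```

```text
[ 0.56973353 -0.25875396  0.137     ] ([0.004, 0.004, 0.001], [-0.1146, -0.0555, 0.0016])
```

Request:
arm_command:
  rows:
    - [[0, 0, 0], [-0.03, -0.0145, 0], 0.05]
    - [[0, 0, 0], [-0.06, -0.029, 0], 0.05]
    - [[0, 0, 0], [-0.09, -0.043, 0], 0.05]
    - [[0.004, 0.004, 0], [-0.115, -0.0555, 0.0015], 0.05]
    - [[0.004, 0.004, 0], [-0.115, -0.0555, 0.0015], 0.05]
    - [[0.004, 0.004, 0], [-0.115, -0.0555, 0.0015], 0.05]

```text
t: 9.57
tool_pos: [0.5693, -0.2603, 0.2043]
ee_rot: [-0.0, 0.633, 0.774, 0.0]
contact_force: [0.4, 0.3, 0.5]
width: 0.0498
```

Run:
```python
from h import *
from bench import ctrl
p=np.load("p.npy")
c=ctrl.capture("wrist");c2=ctrl.capture("side")
A=c["img"][:,:,::-1];B=cv2.resize(c2["img"][130:240,200:300,::-1],None,fx=3.49,fy=3.49)[:384]
cv2.imwrite("pics/w4.png",cv2.resize(np.hstack([A,B]),None,fx=.92,fy=.92))
X=w(p,[[0,-.115,.151],[0,-.086,.151],[0,-.144,.151]])
print((proj(c,X)*.92).round(0).tolist(),ctrl.get_state()["tool_pos"],rel(ctrl.get_state(),[X[0,0],X[0,1],.089],Rdown(p[2])))
for th in(2.9,3.0,3.14): print(th,(proj(c,w(p,cr(th,[[-52,48,-42],[-60,83,-6],[60,83,-6]])))*.92).round(0).tolist())
```

```text
[[234.0, 182.0], [234.0, 146.0], [234.0, 217.0]] [ 0.5698235  -0.25858581  0.20458142] ([-0.0, -0.001, 0.001], [-0.0003, -0.0001, 0.1156])
2.9 [[295.0, -55.0], [310.0, -86.0], [162.0, -66.0]]
3.0 [[301.0, -52.0], [310.0, -82.0], [160.0, -70.0]]
3.14 [[308.0, -47.0], [310.0, -76.0], [158.0, -75.0]]
```

View pics/w4.png

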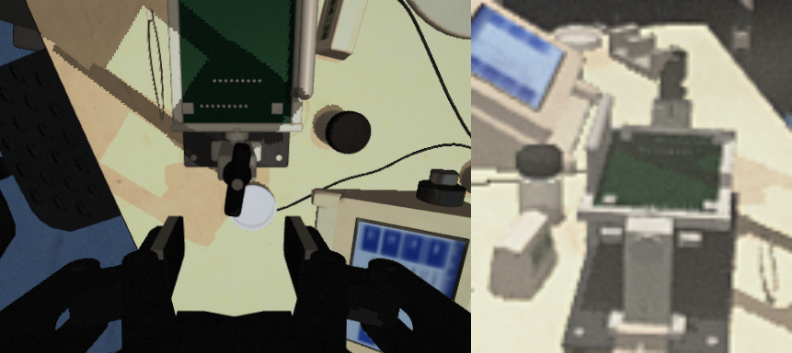

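The board is level with its solder side up. The knob centre is at (238,180), with its bar running (243,145)–(232,215), so it already stands about 0.15 rad clockwise and 2–3 mm to +x. I go down onto it with that yaw.

Request:
arm_command:
  rows:
    - [[0, 0, 0.08], [0, 0.0025, 0.03], 0.045]
    - [[0, 0, 0.15], [0, 0.0025, 0.06], 0.045]
    - [[0, 0, 0.15], [0, 0.0025, 0.09], 0.045]
    - [[0, 0, 0.15], [0, 0.0025, 0.113], 0.045]
    - [[0, 0, 0.15], [0, 0.0025, 0.113], 0.045]
    - [[0, 0, 0.15], [0, 0.0025, 0.113], 0.045]

```text
t: 10.17
tool_pos: [0.5718, -0.2565, 0.0907]
ee_rot: [-0.002, 0.688, 0.726, -0.0]
contact_force: [0.2, 1.2, 1.0]
width: 0.0449
```

Request:
arm_command:
  rows:
    - [[0, 0, 0], [0, 0, 0], 0.0]
    - [[0, 0, 0], [0, 0, 0], 0.0]
    - [[0, 0, 0], [0, 0, 0], 0.0]
    - [[0, 0, 0], [0, 0, 0], 0.0]
    - [[0, 0, 0], [0, 0, 0], 0.0]
  force: 60

```text
t: 10.58
tool_pos: [0.5717, -0.2566, 0.0928]
ee_rot: [-0.001, 0.688, 0.726, -0.0]
contact_force: [-5.5, 2.0, 8.9]
width: 0.0127
```

Request:
arm_command:
  rows:
    - [[0, 0, 0.1], [0, 0, 0], 0.0]
    - [[0, 0, 0.2], [0, 0, 0], 0.0]
    - [[0, 0, 0.3], [0, 0, 0], 0.0]
    - [[0, 0, 0.4], [0, 0, 0], 0.0]
    - [[0, 0, 0.5], [0, 0, 0], 0.0]
    - [[0, 0, 0.6], [0, 0, 0], 0.0]
    - [[0, 0, 0.7], [0, 0, 0], 0.0]
    - [[0, 0, 0.8], [0, 0, 0], 0.0]
  force: 60

```text
t: 11.25
tool_pos: [0.5741, -0.2575, 0.0931]
ee_rot: [0.001, 0.917, 0.398, 0.001]
contact_force: [10.2, -4.9, -18.3]
width: 0.0132
```

Request:
arm_command:
  rows:
    - [[0, 0, 0.1], [0, 0, 0], 0.0]
    - [[0, 0, 0.2], [0, 0, 0], 0.0]
    - [[0, 0, 0.3], [0, 0, 0], 0.0]
    - [[0, 0, 0.4], [0, 0, 0], 0.0]
    - [[0, 0, 0.47], [0, 0, 0], 0.0]
    - [[0, 0, 0.5], [0, 0, 0], 0.0]
    - [[0, 0, 0.5], [0, 0, 0], 0.0]

```text
t: 11.83
tool_pos: [0.575, -0.2589, 0.0931]
ee_rot: [0.002, 0.987, 0.159, 0.002]
contact_force: [6.6, -6.2, -16.2]
width: 0.0129
```

Run:
```python
from bench import ctrl
s=ctrl.get_state();print(s["wrist_torque"],s["contact_force"],s["q"],s["width"],s["joint_efforts"][5])
```

```text
[-1.0057826  -0.81669384  1.51163497] [  6.63865088  -6.2261102  -16.18768867] [-4.24658821e-01  4.71133699e-01  1.71262727e+00 -1.49861133e-03
  9.52207671e-01  8.26774137e-01] 0.012857389218529537 2.2066520154476166
```

The tool has turned 1.45 rad from the open position with 1.5 N m reaction, so the knob is on its stop. I release, rise and check.

Request:
arm_command:
  rows:
    - [[0, 0, -0.03], [0, 0, 0], 0.0]
    - [[0, 0, -0.03], [0, 0, 0], 0.045]
    - [[0, 0, -0.03], [0, 0, 0], 0.045]
    - [[0, 0, -0.03], [0, 0, 0], 0.045]
    - [[0, 0, -0.03], [0, 0, 0], 0.045]
    - [[0, 0, -0.03], [0, 0, -0.03], 0.045]
    - [[0, 0, -0.03], [0, 0, -0.065], 0.045]
    - [[0, 0, -0.03], [0, 0, -0.1], 0.045]

```text
t: 12.5
tool_pos: [0.5741, -0.2583, 0.1941]
ee_rot: [0.002, 0.985, 0.174, 0.002]
contact_force: [0.8, 0.0, 0.2]
width: 0.0451
```

Request:
arm_command:
  rows:
    - [[0, 0, 0], [0, 0, -0.03], 0.045]
    - [[0, 0, 0], [0, 0, -0.05], 0.045]
    - [[0, 0, 0], [0, 0, -0.05], 0.045]
    - [[0, 0, 0], [0, 0, -0.05], 0.045]

```text
t: 12.83
tool_pos: [0.5746, -0.2585, 0.246]
ee_rot: [0.003, 0.985, 0.174, 0.003]
contact_force: [-0.2, 0.6, -0.1]
width: 0.0448
```

Run:
```python
from h import *
from bench import ctrl
p=np.load("p.npy")
c=ctrl.capture("wrist");c2=ctrl.capture("side")
A=c["img"][:,:,::-1];B=cv2.resize(c2["img"][130:240,200:300,::-1],None,fx=3.49,fy=3.49)[:384]
cv2.imwrite("pics/w5.png",cv2.resize(np.hstack([A,B]),None,fx=.92,fy=.92))
for j in(1.2,1.4):
    s,q=.029*np.sin(j),.029*np.cos(j)
    print(j,(proj(c,w(p,[[s,-.115+q,.151],[-s,-.115-q,.151]]))*.92).round(0).tolist())
print(ctrl.get_state()["contact_force"])
```

```text
1.2 [[225.0, 146.0], [239.0, 206.0]]
1.4 [[231.0, 145.0], [233.0, 206.0]]
[ 0.6251431  -0.19911601 -0.38064819]
```

View pics/w5.png

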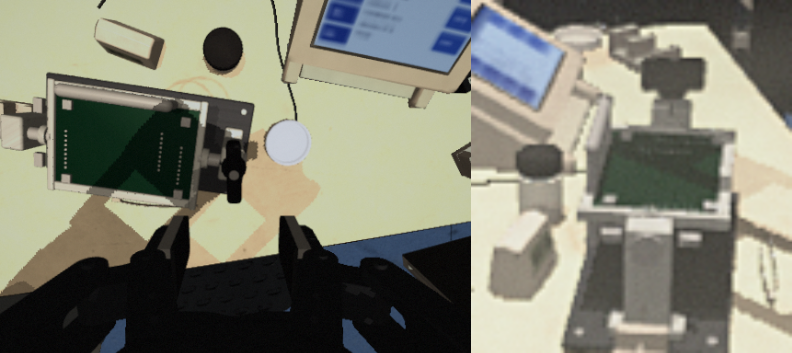

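The knob bar runs (235,140)–(234,203), matching the prediction for 1.4 rad. The board is level with its solder side up, the bystanders are in place, and the gripper is clear.

```bash
python3 -c "
from bench import ctrl
print(ctrl.sign_off())"
```

```text
the job is handed in; nothing more can be done
None
```

The board is turned over, solder side up, and the frame is locked; I handed the job in at about 13 s of the 58 s allowed. No verdict was reported.

**What I did:** I swung the board to upright by handle A, let go, took handle B from above and lowered it onto the stop. Then I turned the wing knob clockwise to its stop.

**Last checks:**
- **Board:** it pressed back with about 25 N at the stop, and the last pictures show it level with the solder side up.
- **Knob:** the tool had turned to 1.45 rad from the open position, with about 1.5 N m of resistance. In the last picture the wing bar lies where 1.4 rad predicts, not 1.2.
- **Surroundings:** the gripper is clear, with contact force near zero. The tweezers, dish, vice, timer and case look unmoved by eye; I didn't measure them. The mouse was not in the last pictures, and the arm never went near it.

**What failed or disagreed:**
- **First grasp of handle A:** it closed on nothing, just above the bar. The pictures showed the real fingertips ending about 29 mm short of the reported TCP. I corrected for that offset and the later grasps held.
- **Starting positions:** the cradle started at about 0.13 rad and the knob at about 0.15 rad, rather than at zero. I allowed for both.

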